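# Ready the tube carousel for its next tube

## Task

Get the tube carousel ready for loading: push its spokes round until the spoke with the one empty place points straight at the post of the funnel arm, then push the funnel arm round on its post all the way to its stop, so that the funnel stands centrally above the empty place. Push only the spokes and the arm, not the tubes; leave every tube down in its sleeve and the things round about where they are.

Things in the scene. Friction and masses are not known exactly. Their poses are not given: they have to be found in the camera images.
- carousel_axis (a point): Vertical axis of a hand-turned tube carousel, 250 mm across; this point is level with the upper faces of its spokes (z = 0.120). The carousel turns either way without limit against a light drag (0.22 N m, about 2 N at a spoke's end) and stays where it is left. The stand under it is fixed to the worktop.
- carousel: Hub 54 mm wide with five equal white spokes 72 degrees apart: level bars 14 mm wide, z 0.104 to 0.120, reaching 125 mm from the axis. 70 mm from the axis each has an upright sleeve, 27 mm in outer diameter, z 0.022 to 0.120; four hold a tube. Origin on the axis at the worktop, x axis along the spoke with the empty place, z up; it turns with the carousel.
- empty_place (a point): Centre of the mouth (z = 0.120) of the one sleeve without a tube: a hole 20 mm wide, 70 mm from the carousel axis; it turns with the carousel. This point's x axis points outward along its spoke.
- post_axis (a point): Vertical hinge axis of the funnel arm, at the arm's mid height (z = 0.164), on a post 185 mm from the carousel axis, outside the spokes. The arm is an aluminium bar 14 mm wide and 16 mm deep (from 156 to 172 mm above the worktop), with a round white funnel at its end.
- bar_point (a point): Point in the middle of the funnel arm's bar, 85 mm from its hinge axis, at mid height (z = 0.164); it swings with the arm.
- funnel (a point): Centre of the lower mouth (23 mm wide) of the funnel at the arm's end, 115 mm from the hinge axis, z = 0.153, 33 mm above the spokes' upper faces; the funnel is 44 mm wide at its top, z = 0.173.
- swing_arm (a joint): Angle of the funnel arm (rad): 0 = against its stop, the arm then points from its post straight at the carousel axis and the funnel is 70 mm from that axis; grows as it swings away clockwise seen from above, to 2.0. Light drag (0.15 N m), stays where left.
- tube_1: Red-capped sample tube, 17 mm in diameter and 115 mm tall, loose in a sleeve of the carousel, its cap standing 21 mm above the spoke; origin at the centre of its underside (z = 0.026 when seated), z axis along it.
- tube_2: Red-capped sample tube, 17 mm in diameter and 115 mm tall, loose in a sleeve of the carousel, its cap standing 21 mm above the spoke; origin at the centre of its underside (z = 0.026 when seated), z axis along it.
- tube_3: Red-capped sample tube, 17 mm in diameter and 115 mm tall, loose in a sleeve of the carousel, its cap standing 21 mm above the spoke; origin at the centre of its underside (z = 0.026 when seated), z axis along it.
- tube_4: Red-capped sample tube, 17 mm in diameter and 115 mm tall, loose in a sleeve of the carousel, its cap standing 21 mm above the spoke; origin at the centre of its underside (z = 0.026 when seated), z axis along it.
- bottle_amber: Amber reagent bottle with black cap, 48 mm in diameter, 105 mm tall, loose beside the post, under the swing of the arm; a bystander; origin at the centre of its underside.
- bottle_small: Small white reagent bottle with red cap, 38 mm in diameter, 78 mm tall, loose; a bystander; origin at the centre of its underside.
- tape_roll: Roll of tan tape lying flat, 100 mm in diameter, 25 mm high, loose; a bystander; origin at the centre of its underside.
- marker_a: White marker with blue cap, 135 mm long (along its y), 16 mm thick, lying loose; a bystander; origin at the centre of its underside.
- label_roll: Roll of labels, 57 x 62 x 57 mm, loose; a bystander; origin at the centre of its underside.
- ring_a: White screw cap, 55 mm in diameter, 26 mm high, lying loose; a bystander; origin at the centre of its underside.

How it is judged:
By the outcome, as a careful person would: the job done as asked, in the order asked, and still so for the second after the job is handed in, with the robot touching nothing.
It also fails if it takes over 64 s, if anything falls off the work surface, if the arm or the gripper's body presses on something with over 40 N, if the wrist force passes 120 N, or if a joint passes its speed limit or range.

## Robot

A 6-joint arm with a two-finger parallel gripper is mounted at the origin on a cart in front of the work surface, level with it; the furniture and walls round the work are solid. World frame = base frame: x ahead of the robot, y to its left, z up, the work surface at z = 0. Lengths are in m, angles in rad, forces in N, time in s.
With the tool pointing down it reaches from about 0.35 to 0.85 m from the base axis. Payload 8.1 kg.
Tool frame: the origin (TCP) lies at the very end of the fingers, on their centre line; the grasp point (between the pads) lies 19 mm behind it; z points along the fingers, x is the direction in which the jaws open and shut, and the axes are right-handed (so a half turn about z gives the same grasp; the last joint's range is limited). The gripper opens to 93 mm and grips with 3 to 60 N. Pads are 15 mm wide; open, the fingers measure 128 mm over their backs; the gripper's body (75 mm by 188 mm) begins 65 mm behind the grasp point.
Start: joints at [-1.343, 0.13, 1.488, -0, 1.523, -0.085], TCP at [0.185, -0.571, 0.219] pointing down, gripper open.
Joint ranges: [-2.96, 2.96], [-0.89, 2.26], [0.02, 2.5], [-1.34, 4.48], [0, 2.73], [-2.66, 2.66]. Speed limits (rad/s): [2.39, 2.39, 2.79, 3.14, 3.14, 3.14].

## Interface

Orientations are given as a rotation vector (axis times angle).
In Python, from plant import robot gives the robot as it stands. The module is installed in compiled form; this text tells all that it offers.
- The arm moves only by the tool jog_arm, never from a script. Its argument "commands" is one flat list of numbers, 5 for each row, row after row: the gripper's target within -1 to 1 (shut at 1, half-way at 0, fully open at -1), then the shift along the tool's x, y, z in m, then the turn about the tool's z in degrees. A call has 1 to 20 rows; each row shifts and turns the commanded pose from where the row before left it, along the tool's axes as they then stand; what a row does not reach is not made up. A row lasts 1/12 s, in which the tool goes at most 41.7 mm and 7.16 degrees, less where a joint would pass 70% of its speed; a pose out of reach is approached as far as the arm can. A call is refused whole if a number of a shift passes 0.0417 or a number of a turn 7.16, either way. A call with a gripper value outside its range is refused whole. The fingers move at their own pace and stop on an object; "grip_force" is the grip in N (left out, the last holds). Time passes only in rows, so rows that do not move let the fingers close. It gives the time, the measured TCP pose, the force and the opening at its end, in the units of the state.
- robot.read_state(): the state, without advancing time (a new reading comes with each control period).
- robot.read_camera(name): name is "side" or "top"; returns a dict with "img" (384x512x3 uint8, blue, green, red), "vfov" (degrees; the focal length in pixels is half the picture's height over the tangent of half this angle, whatever the lens; pixels are square), "cx", "cy" (the principal point, pixels), "extrinsics" (4x4, takes a point from world to camera coordinates). Camera axes: x right, y down, z forward; pixel columns grow to the right and rows downward; lengths in m; the calibration is good to about 2 mm. A picture is of the moment at which its call begins. There is no depth.
- robot.close_job(): hands the job in, once; it reports no verdict.
Trained networks look in a picture, given as the dict that the camera call returned (one of the last four; its "shot" number tells which), for a name from the list of things; names that differ only in an ending like _2 or _b are one class to them, and where a whole thing is asked for, a point or a joint stands for the part that bears it (a point fixed in the world has none). Each returns a list of dicts, best first, with "score" (0 to 1); they miss things now and then, are a little off and sometimes report something else, mostly with a low value. They report only what shows in the picture. A call takes as long as a camera call.
- robot.recognise(thing, picture): "box" ([centre column, centre row, width, height] as shares, 0 to 1, of the picture: columns of its width, rows of its height, round what is visible of it).
- robot.pinpoint(thing, picture): "position" ([row, column] as shares, 0 to 1, of the picture: columns of its width, rows of its height: a listed point, or the origin of a listed thing).
The state is a dict: "t": time; "q": joint angles; "dq": joint speeds; "joint_torque": joint torques, N m; "tool_pos": TCP position; "orientation": TCP orientation; "force": force on the tool from outside, world axes, zero at the start; "wrist_torque": the same for the moment, N m; "opening": finger opening in m.
Only numpy, scipy, OpenCV 4.12 (cv2) and the standard library are available. Lean on these libraries where they do the work, as an engineer would, in place of code of your own. Each camera call takes 0.05 s, during which the arm holds its last target.

## Working session

There is one attempt and no reset: what is moved stays moved. The work goes in short steps, Python scripts to look and compute and a tool call to move; the robot and the scene stay as the last step left them, time stands still between calls to the robot, and variables do not carry over. Pictures are saved under pics/ and viewed, and the job is handed in when it is done.

Besides the shell and the picture viewer there is one more tool, called after "Call:" as name(argument=value, ...), one argument or row to a line, values as JSON. jog_arm: Moves the arm, as the interface text tells. Its arguments: {"type":"object","properties":{"commands":{"type":"array"},"grip_force":{"type":"number"}},"required":["commands"]}

```bash
mkdir -p pics; ls; cat > h.py <<'E'
import numpy as np, cv2
from plant import robot
def ray(pic,u,v):
    h,w=pic["img"].shape[:2]
    f=h/2/np.tan(np.radians(pic["vfov"])/2)
    d=np.array([(u-pic["cx"])/f,(v-pic["cy"])/f,1.])
    T=np.array(pic["extrinsics"]);R=T[:3,:3];t=T[:3,3]
    return -R.T@t, R.T@d
def atz(pic,u,v,z):
    o,d=ray(pic,u,v); return o+d*(z-o[2])/d[2]
def proj(pic,p):
    h,w=pic["img"].shape[:2]
    f=h/2/np.tan(np.radians(pic["vfov"])/2)
    T=np.array(pic["extrinsics"]);c=T[:3,:3]@np.array(p)+T[:3,3]
    return pic["cx"]+f*c[0]/c[2],pic["cy"]+f*c[1]/c[2]
Z=dict(carousel_axis=.12,empty_place=.12,post_axis=.164,bar_point=.164,funnel=.153,carousel=0,tube=.026,bottle_amber=0,bottle_small=0)
def pts(pic,names):
    out={}
    for n in names:
        z=Z.get(n,.026 if n.startswith('tube_') and n[5].isdigit() else 0)
        for r in robot.pinpoint(n,pic):
            v,u=r["position"];h,w=pic["img"].shape[:2]
            p=atz(pic,u*w,v*h,z)
            print(n,round(r["score"],2),'px',round(u*w),round(v*h),'xyz',p.round(4))
            out.setdefault(n,p)
    return out
def snap(cam,name,scale=1.5):
    pic=robot.read_camera(cam)
    cv2.imwrite(f'pics/{name}.png',cv2.resize(pic["img"],None,fx=scale,fy=scale,interpolation=cv2.INTER_CUBIC))
    return pic
E
python3 - <<'E'
from h import *
for c in ("top","side"):
    p=snap(c,c+"0")
    print(c,p["vfov"],p["cx"],p["cy"],np.round(ray(p,p["cx"],p["cy"]),3))
    pts(p,["carousel_axis","empty_place","post_axis","bar_point","funnel","carousel","tube_1","bottle_amber","bottle_small","tape_roll","marker_a","label_roll","ring_a"])
s=robot.read_state();print(s)
E
```

```text
pics
top 52.54373706305742 252.38200234911798 191.81565402985987 [[ 0.441 -0.054  1.136]
 [ 0.066  0.03  -0.997]]
carousel_axis 0.58 px 188 190 xyz [0.5098 0.1454 0.12  ]
carousel_axis 0.37 px 242 238 xyz [0.3861 0.0016 0.12  ]
carousel_axis 0.35 px 340 194 xyz [ 0.5067 -0.2514  0.12  ]
carousel_axis 0.32 px 299 235 xyz [ 0.3987 -0.148   0.12  ]
empty_place 0.73 px 206 172 xyz [0.557  0.1008 0.12  ]
post_axis 0.58 px 238 237 xyz [0.392  0.0084 0.164 ]
bar_point 0.68 px 341 228 xyz [ 0.4189 -0.2472  0.164 ]
bar_point 0.62 px 253 206 xyz [ 0.4689 -0.0272  0.164 ]
bar_point 0.46 px 216 201 xyz [0.4791 0.066  0.164 ]
funnel 0.61 px 253 197 xyz [ 0.4929 -0.028   0.153 ]
carousel 0.91 px 195 192 xyz [0.5104 0.1478 0.    ]
tube_1 0.49 px 214 206 xyz [0.4721 0.0878 0.026 ]
tube_1 0.47 px 166 193 xyz [0.5062 0.2281 0.026 ]
tube_1 0.44 px 187 169 xyz [0.5766 0.1688 0.026 ]
bottle_amber 0.57 px 251 197 xyz [ 0.4992 -0.0169  0.    ]
bottle_amber 0.46 px 310 197 xyz [ 0.5037 -0.188   0.    ]
bottle_small 0.71 px 313 195 xyz [ 0.5114 -0.1971  0.    ]
tape_roll 0.91 px 337 226 xyz [ 0.4231 -0.2682 
[... 1224 characters left out ...]
a 0.16 px 251 199 xyz [ 0.5623 -0.0056  0.    ]
{'t': 1.4, 'q': array([-1.34341995e+00,  1.30373302e-01,  1.48814783e+00, -3.22570581e-07,
        1.52298795e+00, -8.53998787e-02]), 'dq': array([-0.00041522, -0.00011733,  0.00034208, -0.00143091,  0.00050662,
       -0.00103704]), 'joint_torque': array([-4.23083902e-04, -5.59748161e+01, -4.92049634e+01,  7.68766715e-02,
        2.29658332e-02, -3.18498252e-06]), 'tool_pos': array([ 0.18465011, -0.57091781,  0.21867987]), 'orientation': array([ 2.54027986e+00, -1.84830654e+00,  9.88468936e-05]), 'force': array([0.68546469, 0.13006283, 0.85538005]), 'wrist_torque': array([-0.01061157,  0.04808483,  0.01215477]), 'opening': 0.09320661593829613}
```

```bash
python3 - <<'E'
import cv2
for c in("top","side"):
    i=cv2.imread(f'pics/{c}0.png'); 
    x0,y0=(170,190)
    cv2.imwrite(f'pics/{c}0c.png',cv2.resize(i[190:440,170:470],None,fx=2.4,fy=2.4,interpolation=cv2.INTER_CUBIC))
E
```

```text
(no output)
```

View pics/top0.png

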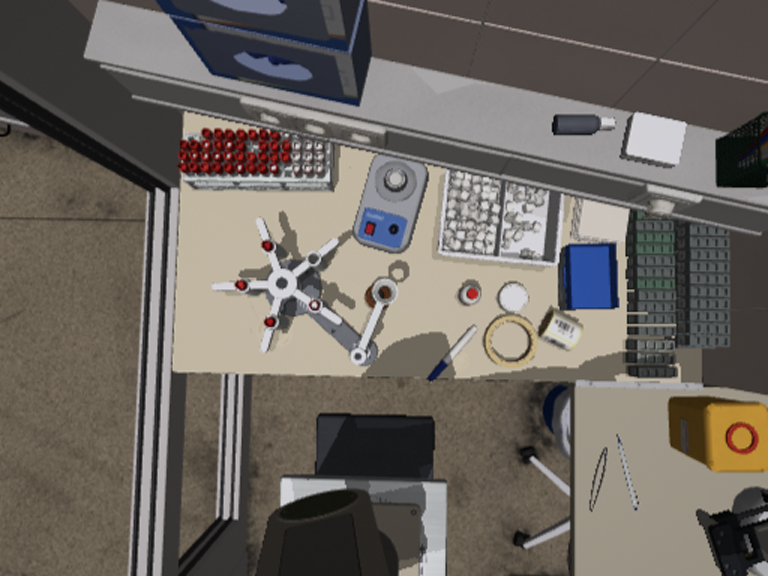

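View pics/side0.png

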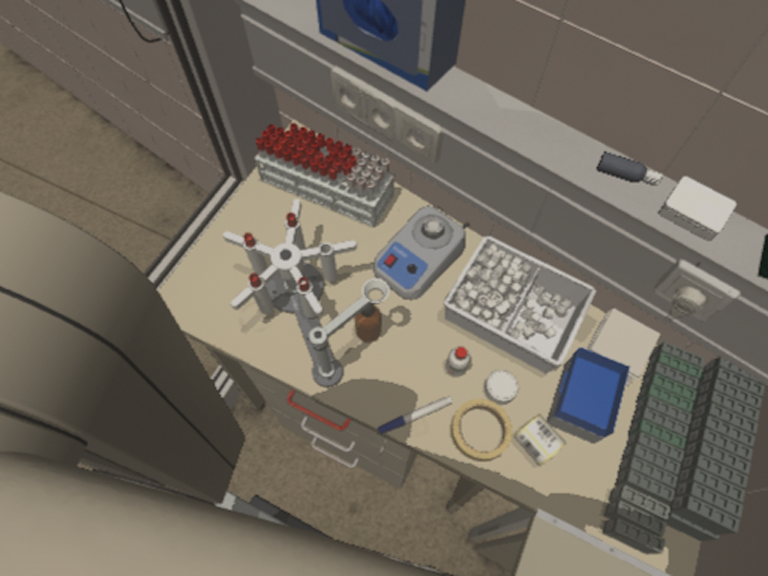

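View pics/top0c.png

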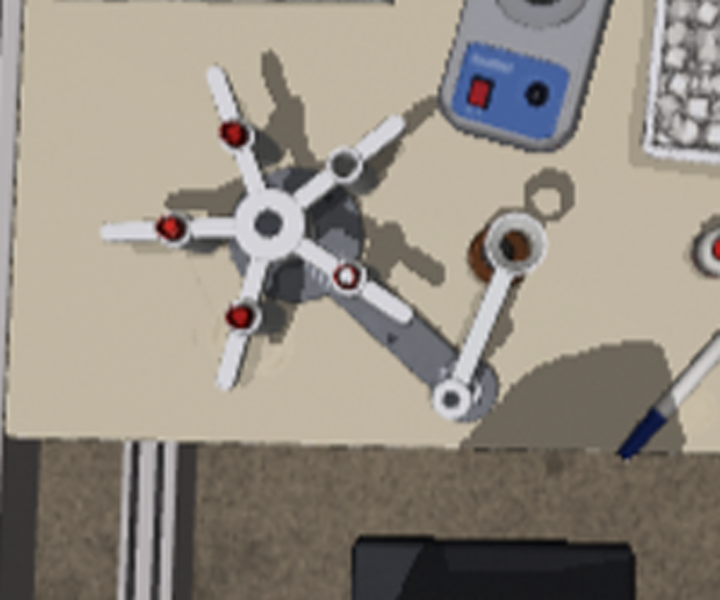

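The top view shows the empty sleeve on the upper-right spoke at px (314,258) in the 1.5x picture. The post is at (360,355), the funnel at (384,290) over the amber bottle, and the hub at (283,283). The carousel has to turn clockwise by roughly 84°. Next I'll refine the geometry from the red caps and the known sizes.

```bash
cat > fit.py <<'E'
from h import *
from scipy.optimize import least_squares
def caps(pic):
    im=pic["img"].astype(int);b,g,r=im[...,0],im[...,1],im[...,2]
    m=((r>90)&(r-g>60)&(r-b>60)).astype(np.uint8)
    n,l,s,c=cv2.connectedComponentsWithStats(m)
    return [(c[i],s[i,4]) for i in range(1,n) if s[i,4]>=6]
def run(cams=("top","side"),C0=(.506,.147)):
    allp=[];obs=[]
    for cam in cams:
        pic=robot.read_camera(cam)
        e=[]
        for n in("carousel_axis","empty_place","post_axis","bar_point","funnel"):
            rr=robot.pinpoint(n,pic)
            for r in rr[:1]:
                v,u=r["position"];e.append((n,round(r["score"],2),atz(pic,u*512,v*384,Z[n])[:2].round(4)))
        print(cam);[print('  ',x) for x in e]
        q=[]
        for c,a in caps(pic):
            p=atz(pic,c[0]+0,c[1]+0,.133)[:2]
            if .04<np.hypot(*(p-C0))<.1: q.append((p,a))
        P=np.array([x[0] for x in q]);print('  caps',P.round(4).tolist(),[x[1] for x in q])
        if len(P)>=3:
            def res(x):
                a=np.arctan2(P[:,1]-x[1],P[:,0]-x[0]);k=np.round((a-x[2])/np.radians(72))
                t=x[2]+k*np.radians(72)
                return np.r_[P[:,0]-x[0]-.07*np.cos(t),P[:,1]-x[1]-.07*np.sin(t)]
            best=min((least_squares(res,[*C0,np.radians(t)]) for t in range(-36,36,12)),key=lambda s:s.cost)
            x=best.x;th=[(np.degrees(x[2])+72*k+180)%360-180 for k in range(5)]
            print('  C',x[:2].round(4),'spokes',np.round(th,1),'rms',np.sqrt(np.mean(best.fun**2)).round(4))
if __name__=="__main__": run()
E
python3 fit.py
```

```text
top
   ('carousel_axis', 0.74, array([0.5088, 0.1451]))
   ('empty_place', 0.69, array([0.5617, 0.102 ]))
   ('post_axis', 0.69, array([0.3931, 0.0009]))
   ('bar_point', 0.76, array([ 0.4719, -0.0215]))
   ('funnel', 0.75, array([ 0.4915, -0.0318]))
  caps [[0.5778, 0.1722], [0.5084, 0.2157], [0.4457, 0.1631]] [np.int32(16), np.int32(16), np.int32(16)]
  C [0.5132 0.146 ] spokes [  21.9   93.9  165.9 -122.1  -50.1] rms 0.0002
side
   ('empty_place', 0.7, array([ 0.4565, -0.2764]))
   ('post_axis', 0.8, array([0.3921, 0.0016]))
   ('bar_point', 0.78, array([ 0.4685, -0.0251]))
   ('funnel', 0.74, array([ 0.4978, -0.036 ]))
  caps [[0.5794, 0.1716], [0.5105, 0.2152], [0.4452, 0.1622]] [np.int32(7), np.int32(9), np.int32(8)]
  C [0.5142 0.1453] spokes [  21.7   93.7  165.7 -122.3  -50.3] rms 0.0006
```

View pics/side0c.png

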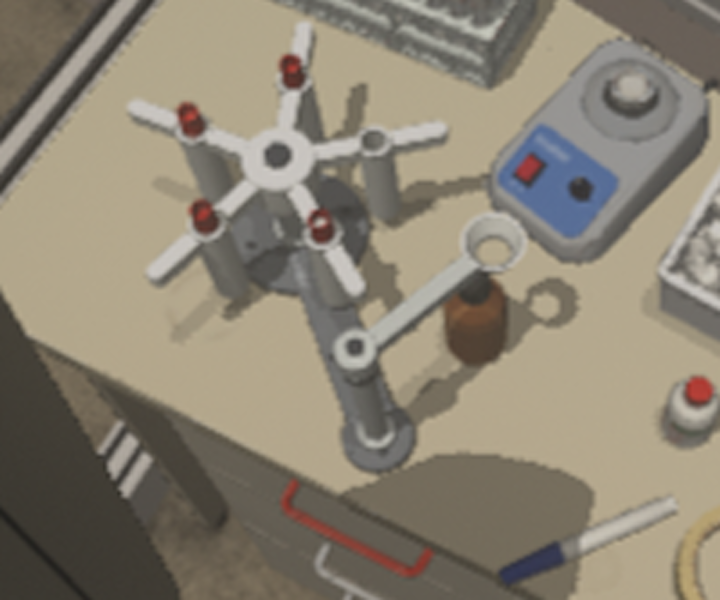

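Both cameras agree: axis ≈ (0.513, 0.146), post ≈ (0.393, 0.002), distance 0.187 (should be 0.185), empty spoke at about −50°, direction to the post −130°. The carousel needs about 80° clockwise. I'll push the spoke at −122°, because it is near the robot and has clear space round it.

Call:
jog_arm(
  commands=[1,-0.0267,-0.0265,0,0,1,-0.0267,-0.0265,0,0,1,-0.0267,-0.0265,0,0,1,-0.0267,-0.0265,0,0,1,-0.0267,-0.0265,0,0,1,-0.0267,-0.0265,0,0,1,-0.0267,-0.0265,0,0,1,-0.0267,-0.0265,0,0,1,-0.0267,-0.0265,0,0,1,-0.0267,-0.0265,0,0,1,-0.0267,-0.0265,0,0,1,-0.0267,-0.0265,0,0,1,-0.0267,-0.0265,0,0,1,-0.0267,-0.0265,0,0,1,-0.0267,-0.0265,0,0,1,-0.0267,-0.0265,0,0,1,-0.0267,-0.0265,0,0,1,-0.0267,-0.0265,0,0],
)

```text
t: 3.5
tool_pos: [0.4912, 0.0352, 0.2189]
orientation: [-2.54, 1.848, -0.001]
force: [1.0, 0.3, 0.0]
opening: 0.0003
```

Call:
jog_arm(
  commands=[1,0,0,0,-7,1,0,0,0,-7,1,0,0,0,-7,1,0,0,0,-7,1,0,0,0,-7,1,0,0,0,-7,1,0,0,0,-7,1,0,0,0,-7,1,0,0,0,-7,1,0,0,0,-7,1,0,0,0,-7,1,0,0,0,-7,1,0,0,0,-7,1,0,0,0,-7,1,0,0,0,-7,1,0,0,0,-7,1,0,0,0,-7,1,0,0,0,-7,1,0,0,0,-4,1,0,0,0,0],
)

```text
t: 5.17
tool_pos: [0.4906, 0.0332, 0.2187]
orientation: [2.746, 1.526, 0.0]
force: [-0.7, -0.2, 0.0]
opening: 0.0007
```

```bash
cat > st.py <<'E'
from h import *
from scipy.spatial.transform import Rotation as R
def st(C=(.513,.1455)):
    s=robot.read_state();M=R.from_rotvec(s["orientation"]).as_matrix();p=s["tool_pos"]
    d=p[:2]-C
    print('t',round(s["t"],2),'p',p.round(4),'yaw',np.degrees(np.arctan2(M[1,0],M[0,0])).round(2),'zax',M[:,2].round(3),'F',s["force"].round(1),'open',round(s["opening"],4),'q',s["q"].round(2))
    print('  rel C: r',np.hypot(*d).round(4),'ang',np.degrees(np.arctan2(d[1],d[0])).round(1))
    return s
if __name__=="__main__": st()
E
python3 - <<'E'
from st import *
st(); snap("top","top1",1.5); snap("side","side1",1.5)
a=cv2.imread("pics/top1.png")[150:400,150:500];b=cv2.imread("pics/side1.png")[150:400,150:500]
cv2.imwrite("pics/ts1.png",cv2.resize(np.hstack([a,b]),None,fx=1.14,fy=1.14))
E
```

```text
t 5.17 p [0.4906 0.0332 0.2187] yaw 58.11 zax [ 0.  0. -1.] F [-0.7 -0.2  0. ] open 0.0007 q [-0.04 -0.17  1.78  0.    1.53 -1.05]
  rel C: r 0.1145 ang -101.3
```

View pics/ts1.png

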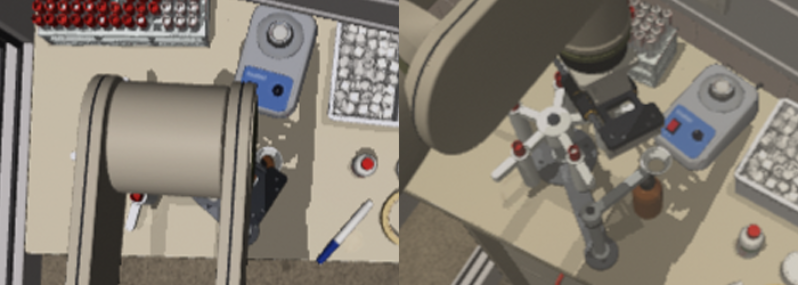

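The pictures show the gripper over the gap between the empty spoke and the near-post spoke. Nothing has been disturbed. I'll go down now and move up to the spoke's side.

Call:
jog_arm(
  commands=[1,0,0,0.018,0,1,0,0,0.018,0,1,0,0,0.018,0,1,0,0,0.018,0,1,0,0,0.018,0,1,0,0,0.0155,0,1,0,0,0,0,1,0,-0.005,0,0,1,0,-0.005,0,0,1,0,-0.005,0,0,1,0,-0.003,0,0,1,0,0,0,0],
)

```text
t: 6.27
tool_pos: [0.4754, 0.0432, 0.1141]
orientation: [2.748, 1.521, 0.002]
force: [-0.2, -0.1, -0.4]
opening: 0.0003
```

```bash
python3 st.py
```

```text
t 6.27 p [0.4754 0.0432 0.1141] yaw 57.94 zax [ 0.002  0.    -1.   ] F [-0.2 -0.1 -0.4] open 0.0003 q [-0.02 -0.13  1.94  0.    1.33 -1.03]
  rel C: r 0.109 ang -110.2
```

Call:
jog_arm(
  commands=[1,0,-0.003,0,0,1,0,-0.003,0,0,1,-0.001,-0.0093,0,5,1,-0.001,-0.0093,0,5,1,-0.001,-0.0093,0,5,1,-0.001,-0.0093,0,5,1,-0.001,-0.0093,0,5,1,0,0,0,0],
)

```text
t: 6.93
tool_pos: [0.4321, 0.0739, 0.1134]
orientation: [-3.014, -0.885, -0.001]
force: [-0.9, 0.0, 0.0]
opening: 0.0002
```

```bash
python3 - <<'E'
from st import *
st(); snap("top","top2",1.5); snap("side","side2",1.5)
a=cv2.imread("pics/top2.png")[150:400,150:500];b=cv2.imread("pics/side2.png")[150:400,150:500]
cv2.imwrite("pics/ts2.png",cv2.resize(np.hstack([a,b]),None,fx=1.14,fy=1.14))
import fit; fit.run(("side",))
E
```

```text
t 6.93 p [0.4321 0.0739 0.1134] yaw 32.72 zax [ 0.  0. -1.] F [-0.9  0.   0. ] open 0.0002 q [ 0.05 -0.25  2.05  0.    1.34 -0.52]
  rel C: r 0.108 ang -138.5
side
   ('carousel_axis', 0.29, array([ 0.4852, -0.0163]))
   ('empty_place', 0.59, array([ 0.4577, -0.194 ]))
   ('post_axis', 0.74, array([ 3.924e-01, -1.000e-04]))
   ('bar_point', 0.84, array([ 0.4674, -0.0268]))
   ('funnel', 0.93, array([ 0.5039, -0.0318]))
  caps [] []
```

View pics/ts2.png

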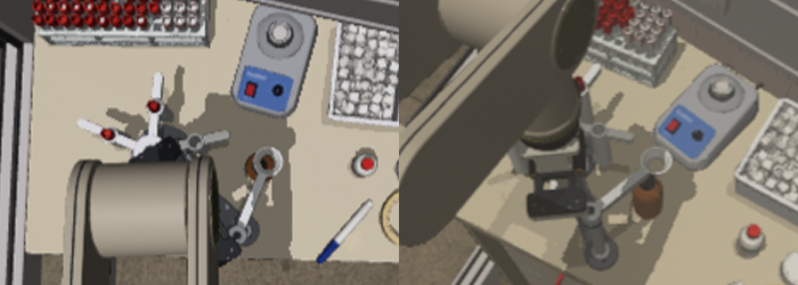

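The carousel turns as intended: the empty spoke now points to about −75°, and the tubes are seated. I'll carry on for another 50°.

Call:
jog_arm(
  commands=[1,-0.001,-0.0093,0,5,1,-0.001,-0.0093,0,5,1,-0.001,-0.0093,0,5,1,-0.001,-0.0093,0,5,1,-0.001,-0.0093,0,5,1,-0.001,-0.0093,0,5,1,-0.001,-0.0093,0,5,1,-0.001,-0.0093,0,5,1,-0.001,-0.0093,0,5,1,-0.001,-0.0093,0,5,1,0,0,0,0],
)

```text
t: 8.25
tool_pos: [0.4068, 0.1609, 0.1131]
orientation: [-3.106, 0.471, 0.001]
force: [-0.3, -0.6, -0.2]
opening: 0.0
```

```bash
python3 - <<'E'
from st import *
st(); snap("top","top3",1.5); snap("side","side3",1.5)
a=cv2.imread("pics/top3.png")[150:400,150:500];b=cv2.imread("pics/side3.png")[150:400,150:500]
cv2.imwrite("pics/ts3.png",cv2.resize(np.hstack([a,b]),None,fx=1.14,fy=1.14))
import fit; fit.run()
E
```

```text
t 8.25 p [0.4068 0.1609 0.1131] yaw -17.25 zax [-0.  0. -1.] F [-0.3 -0.6 -0.2] open 0.0 q [ 0.26 -0.25  2.05  0.    1.34  0.56]
  rel C: r 0.1073 ang 171.8
top
   ('carousel_axis', 0.66, array([0.506 , 0.1508]))
   ('empty_place', 0.67, array([0.4796, 0.0914]))
   ('post_axis', 0.82, array([0.3923, 0.0006]))
   ('bar_point', 0.9, array([ 0.4729, -0.0187]))
   ('funnel', 0.81, array([ 0.4967, -0.0385]))
  caps [[0.5792, 0.1681], [0.5124, 0.2167]] [np.int32(18), np.int32(17)]
side
   ('carousel_axis', 0.81, array([0.5099, 0.1422]))
   ('empty_place', 0.93, array([0.4741, 0.0951]))
   ('post_axis', 0.82, array([0.3922, 0.0004]))
   ('bar_point', 0.76, array([ 0.4661, -0.025 ]))
   ('funnel', 0.75, array([ 0.507 , -0.0361]))
  caps [[0.5819, 0.168]] [np.int32(11)]
```

View pics/ts3.png

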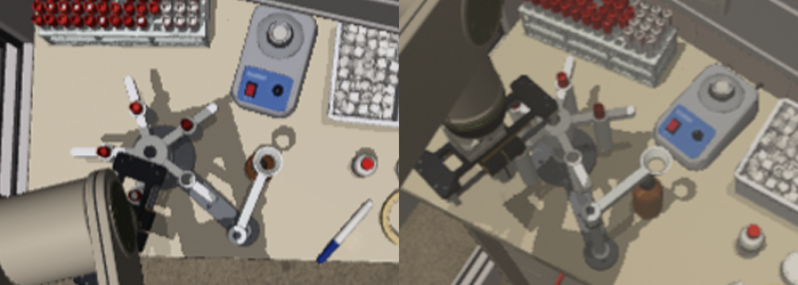

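The empty spoke now points to about −125°, with about 4.5° still to go to the post direction of −130°. I'll push 3.5° more, then lift clear and measure.

Call:
jog_arm(
  commands=[1,-0.0004,-0.0033,0,1.75,1,-0.0004,-0.0033,0,1.75,1,0,0,0,0,1,0,0,0,0,1,0,0.006,0,0,1,0,0.006,0,0,1,0,0,-0.035,0,1,0,0,-0.035,0,1,0,0,-0.035,0,1,0.0126,0.0286,0,0,1,0.0126,0.0286,0,0,1,0.0126,0.0286,0,0,1,0.0126,0.0286,0,0,1,0.0126,0.0286,0,0,1,0.0126,0.0286,0,0,1,0.0126,0.0286,0,0,1,0.0126,0.0286,0,0,1,0.0126,0.0286,0,0,1,0.0126,0.0286,0,0,1,0,0,0,0],
)

```text
t: 10.62
tool_pos: [0.4205, -0.1616, 0.2181]
orientation: [3.088, -0.566, 0.0]
force: [0.9, -0.2, -0.2]
opening: 0.0001
```

```bash
python3 - <<'E'
from st import *
st(); snap("top","top4",1.5); snap("side","side4",1.5)
a=cv2.imread("pics/top4.png")[150:400,150:500];b=cv2.imread("pics/side4.png")[150:400,150:500]
cv2.imwrite("pics/ts4.png",cv2.resize(np.hstack([a,b]),None,fx=1.14,fy=1.14))
import fit; fit.run()
E
```

```text
t 10.62 p [ 0.4205 -0.1616  0.2181] yaw -20.79 zax [-0.    -0.002 -1.   ] F [ 0.9 -0.2 -0.2] open 0.0001 q [-0.48 -0.29  1.88 -0.    1.54 -0.12]
  rel C: r 0.3207 ang -106.8
top
   ('carousel_axis', 0.81, array([0.5155, 0.1511]))
   ('empty_place', 0.85, array([0.4718, 0.0998]))
   ('post_axis', 0.57, array([0.3928, 0.0043]))
   ('bar_point', 0.79, array([ 0.4732, -0.0257]))
   ('funnel', 0.93, array([ 0.4952, -0.0378]))
  caps [[0.5799, 0.1666], [0.5521, 0.0879], [0.5154, 0.2156]] [np.int32(24), np.int32(15), np.int32(15)]
  C [0.5129 0.1461] spokes [  16.3   88.3  160.3 -127.7  -55.7] rms 0.0005
side
   ('carousel_axis', 0.57, array([0.5098, 0.1424]))
   ('empty_place', 0.69, array([0.461 , 0.0882]))
  caps [[0.5535, 0.0883]] [np.int32(9)]
```

View pics/ts4.png

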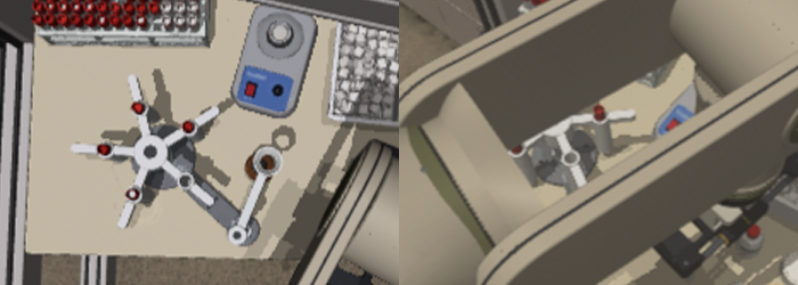

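```bash
python3 - <<'E'
from h import *
pic=robot.read_camera("top");im=pic["img"]
np.save("pics/top4.npy",im)
x0,y0,w,h=140,140,125,115
s=6
big=cv2.resize(im[y0:y0+h,x0:x0+w],None,fx=s,fy=s,interpolation=cv2.INTER_CUBIC)
def draw(p,c):
    u,v=proj(pic,p);cv2.drawMarker(big,(int((u-x0+.5)*s),int((v-y0+.5)*s)),c,cv2.MARKER_CROSS,14,1)
C=np.array([.513,.146]);P=np.array([.3928,.003])
print(np.hypot(*(C-P)),np.degrees(np.arctan2(*(P-C)[::-1])))
draw([*C,.12],(0,200,0));draw([*P,.172],(0,200,0))
t=np.radians(-127.7)
for r in(.07,.125): draw([*(C+r*np.array([np.cos(t),np.sin(t)])),.12],(255,0,0))
e=(P-C)/np.hypot(*(P-C))
for r in(.07,.125): draw([*(C+r*e),.12],(0,0,255))
cv2.imwrite("pics/top4z.png",big)
E
```

```text
0.18680749449633974 -130.04904723669148
```

View pics/top4z.png

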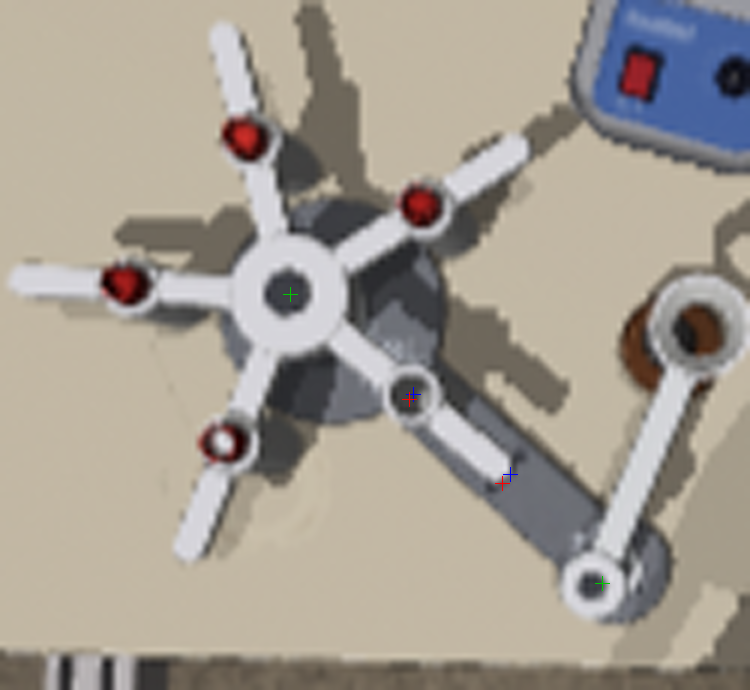

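```bash
cat > ang.py <<'E'
from h import *
from scipy.optimize import least_squares
def angles(pic,name=None):
    im=cv2.resize(pic["img"],None,fx=4,fy=4,interpolation=cv2.INTER_LINEAR)
    h,w=im.shape[:2]
    hsv=cv2.cvtColor(im,cv2.COLOR_BGR2HSV)
    m=(hsv[...,2]>190)&(hsv[...,1]<35)
    v,u=np.nonzero(m)
    u=(u+.5)/4-.5;v=(v+.5)/4-.5
    o,_=ray(pic,0,0)
    f=384/2/np.tan(np.radians(pic["vfov"])/2);T=np.array(pic["extrinsics"])
    d=(T[:3,:3].T@np.array([(u-pic["cx"])/f,(v-pic["cy"])/f,np.ones_like(u)])).T
    def pl(z): return (o+d*((z-o[2])/d[:,2])[:,None])[:,:2]
    X=pl(.12);C=np.array([.513,.146])
    for _ in range(6):
        k=np.hypot(*(X-C).T)<.0275
        # circle fit on enclosing of hub: use centroid of annulus sector-balanced by min enclosing
        Y=X[k];a=np.arctan2(*(Y-C).T[::-1]);r=np.hypot(*(Y-C).T)
        b=np.histogram(a,36,(-np.pi,np.pi))[0]
        C=C+0.0
        break
    # spokes: radial lines fit, r .088-.118
    r=np.hypot(*(X-C).T);S=X[(r>.088)&(r<.119)]
    a=np.arctan2(*(S-C).T[::-1])
    z=np.exp(1j*5*a);ph=np.angle(z.mean())/5
    k=np.round((a-ph)/np.radians(72))
    for _ in range(2):
        def res(x):
            t=x[2]+k*np.radians(72);return -(S[:,0]-x[0])*np.sin(t)+(S[:,1]-x[1])*np.cos(t)
        s=least_squares(res,[*C,ph],loss='soft_l1',f_scale=.004)
    x=s.x
    per={}
    for kk in np.unique(k):
        q=k==kk;e=res(x)[q];per[round(float(np.degrees(x[2]+kk*np.radians(72))+180)%360-180)]=(int(q.sum()),round(float(np.mean(e))*1e3,1))
    print('C',x[:2].round(4),'spokes',[(round(float(np.degrees(x[2]))+72*i+180,1)%360-180).__round__(1) for i in range(5)],per)
    return x,pl,m
if __name__=="__main__":
    pic=robot.read_camera("top");x,pl,m=angles(pic)
    # post ring
    X=pl(.172);P=np.array([.3925,.0055])
    g=cv2.cvtColor(pic["img"],cv2.COLOR_BGR2GRAY)
    u,v=proj(pic,[*P,.172]);u,v=int(u),int(v);sc=8
    c=cv2.resize(g[v-12:v+13,u-12:u+13],None,fx=sc,fy=sc,interpolation=cv2.INTER_CUBIC)
    for p2 in(18,14,10):
        cc=cv2.HoughCircles(c,cv2.HOUGH_GRADIENT,1,30,param1=120,param2=p2,minRadius=20,maxRadius=60)
        if cc is not None: break
    for q in (cc[0][:4] if cc is not None else []):
        pu,pv=u-12+(q[0]+.5)/sc-.5,v-12+(q[1]+.5)/sc-.5
        Pw=atz(pic,pu,pv,.172)[:2];D=Pw-x[:2]
        print('post',Pw.round(4),'rad px',q[2]/sc,'dist',np.hypot(*D).round(4),'dir',np.degrees(np.arctan2(D[1],D[0])).round(1))
E
python3 ang.py
```

```text
C [0.5134 0.1476] spokes [15.9, 87.9, 159.9, -128.1, -56.1] {-128: (784, 0.2), -56: (815, -0.4), 16: (902, 0.5), 88: (928, -0.3), 160: (940, 0.0)}
post [0.3918 0.0069] rad px 5.4125 dist 0.1859 dir -130.8
```

The refined top-view fit puts the axis at (0.5134, 0.1476) and the post at (0.3918, 0.0069), 0.186 apart. The empty spoke is at −128.1° and needs −130.8°, so there are 2.7° to go. I'll push the same spoke again.

Call:
jog_arm(
  commands=[1,-0.013,-0.0296,0,0,1,-0.013,-0.0296,0,0,1,-0.013,-0.0296,0,0,1,-0.013,-0.0296,0,0,1,-0.013,-0.0296,0,0,1,-0.013,-0.0296,0,0,1,-0.013,-0.0296,0,0,1,-0.013,-0.0296,0,0,1,-0.013,-0.0296,0,0,1,-0.013,-0.0266,0,0,1,0,0,0,2.7,1,0,0,0,0,1,0,0,0,0],
)

```text
t: 12.5
tool_pos: [0.4025, 0.1633, 0.218]
orientation: [3.077, -0.631, -0.0]
force: [0.4, 0.4, 1.0]
opening: 0.0004
```

```bash
python3 -c "
from st import *
st((.5134,.1476))"
```

```text
t 12.5 p [0.4025 0.1633 0.218 ] yaw -23.16 zax [-0. -0. -1.] F [0.4 0.4 1. ] open 0.0004 q [ 0.27 -0.33  1.92 -0.    1.55  0.67]
  rel C: r 0.112 ang 171.9
```

Call:
jog_arm(
  commands=[1,0.0023,0.003,0,0,1,0,0,0.025,0,1,0,0,0.025,0,1,0,0,0.025,0,1,0,0,0.03,0,1,0,0,0,0,1,0,-0.003,0,0,1,0,-0.003,0,0,1,0,-0.003,0,0,1,0,-0.003,0,0,1,0,-0.0018,0,0,1,0,0,0,0,1,0,0,0,0],
)

```text
t: 13.58
tool_pos: [0.4095, 0.1727, 0.1137]
orientation: [-3.076, 0.633, -0.001]
force: [-0.6, 1.2, 0.9]
opening: 0.0006
```

```bash
python3 -c "
from st import *
st((.5134,.1476))
import ang
ang.angles(robot.read_camera('top'))"
```

```text
t 13.58 p [0.4095 0.1727 0.1137] yaw -23.25 zax [ 0.001  0.001 -1.   ] F [-0.6  1.2  0.9] open 0.0006 q [ 0.28 -0.23  2.03  0.    1.34  0.69]
  rel C: r 0.1069 ang 166.4
C [0.5131 0.1479] spokes [12.4, 84.4, 156.4, -131.6, -59.6] {-132: (776, 0.3), -60: (498, -0.6), 12: (965, 0.4), 84: (1066, -0.2)}
```

Call:
jog_arm(
  commands=[1,0,0.006,0,0,1,0,0.006,0,0,1,0,0,-0.035,0,1,0,0,-0.035,0,1,0,0,-0.035,0,1,0.0136,0.028,0,0,1,0.0136,0.028,0,0,1,0.0136,0.028,0,0,1,0.0136,0.028,0,0,1,0.0136,0.028,0,0,1,0.0136,0.028,0,0,1,0.0136,0.028,0,0,1,0.0136,0.028,0,0,1,0.0136,0.028,0,0,1,0.0136,0.028,0,0,1,0,0,0,-3.5,1,0,0,0,0],
)

```text
t: 15.05
tool_pos: [0.4177, -0.1514, 0.2178]
orientation: [-3.095, 0.541, 0.001]
force: [0.5, 0.0, 0.5]
opening: 0.0003
```

```bash
python3 -c "
from st import *
st((.5134,.1476))"; python3 ang.py; python3 - <<'E'
from h import *
pic=robot.read_camera("top");im=pic["img"]
x0,y0,w,h=140,140,125,115
s=6
big=cv2.resize(im[y0:y0+h,x0:x0+w],None,fx=s,fy=s,interpolation=cv2.INTER_CUBIC)
def draw(p,c):
    u,v=proj(pic,p);cv2.drawMarker(big,(int((u-x0+.5)*s),int((v-y0+.5)*s)),c,cv2.MARKER_CROSS,14,1)
C=np.array([.5134,.1476]);P=np.array([.3918,.0069])
draw([*C,.12],(0,200,0));draw([*P,.172],(0,200,0))
e=(P-C)/np.hypot(*(P-C))
for r in(.07,.125): draw([*(C+r*e),.12],(0,0,255))
cv2.imwrite("pics/top5z.png",big)
E
```

```text
t 15.05 p [ 0.4177 -0.1514  0.2178] yaw -19.82 zax [-0.001  0.    -1.   ] F [0.5 0.  0.5] open 0.0003 q [-0.46 -0.3   1.9  -0.    1.55 -0.12]
  rel C: r 0.3139 ang -107.8
C [0.5131 0.1475] spokes [12.4, 84.4, 156.4, -131.6, -59.6] {-132: (782, 0.3), -60: (774, -0.5), 12: (889, 0.5), 84: (916, -0.2), 156: (936, -0.1)}
post [0.3921 0.0072] rad px 5.45 dist 0.1853 dir -130.8
```

View pics/top5z.png

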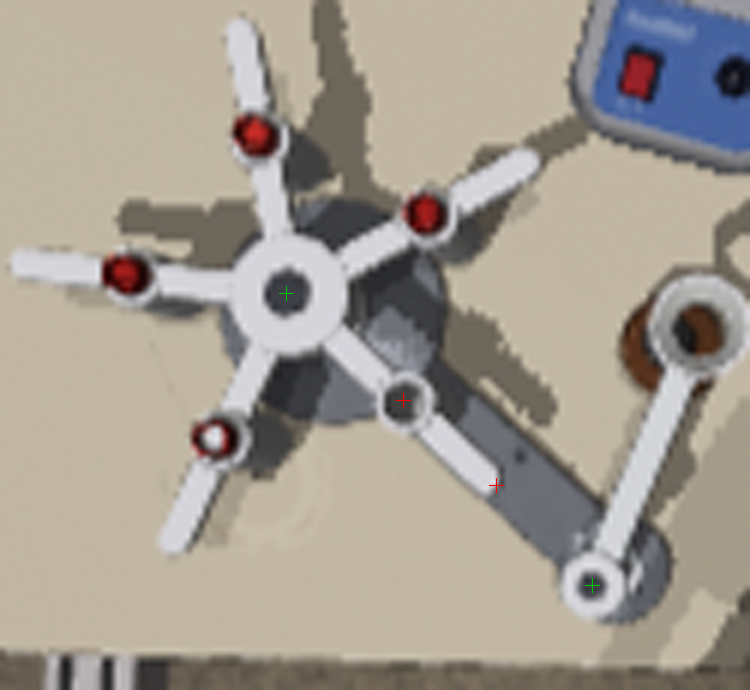

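The empty sleeve at zoom px (404,402) lies on the predicted point (403,401), and the spoke tip at (495,487) is next to its prediction at (497,485). The spoke points at the post to within about 0.8°. Next is the funnel arm.

Call:
jog_arm(
  commands=[1,-0.0018,-0.0233,0,0,1,-0.0018,-0.0233,0,0,1,-0.0018,-0.0233,0,0,1,-0.0018,-0.0233,0,0,1,0,0,0,1.7,1,0,0,0.02,0,1,0,0,0.02,0,1,0,0,0.02,0,1,0,0,0,0,1,0,0,0,0],
)

```text
t: 15.98
tool_pos: [0.4422, -0.0585, 0.1574]
orientation: [-3.086, 0.585, 0.004]
force: [-0.3, 0.0, 0.5]
opening: 0.0003
```

```bash
python3 - <<'E'
from st import *
s=st((.392,.007)); 
snap("side","side6",1.5)
E
```

```text
t 15.98 p [ 0.4422 -0.0585  0.1574] yaw -21.45 zax [-0.002  0.001 -1.   ] F [-0.3  0.   0.5] open 0.0003 q [-0.25 -0.26  1.97  0.    1.43  0.13]
  rel C: r 0.0825 ang -52.5
```

View pics/side6.png

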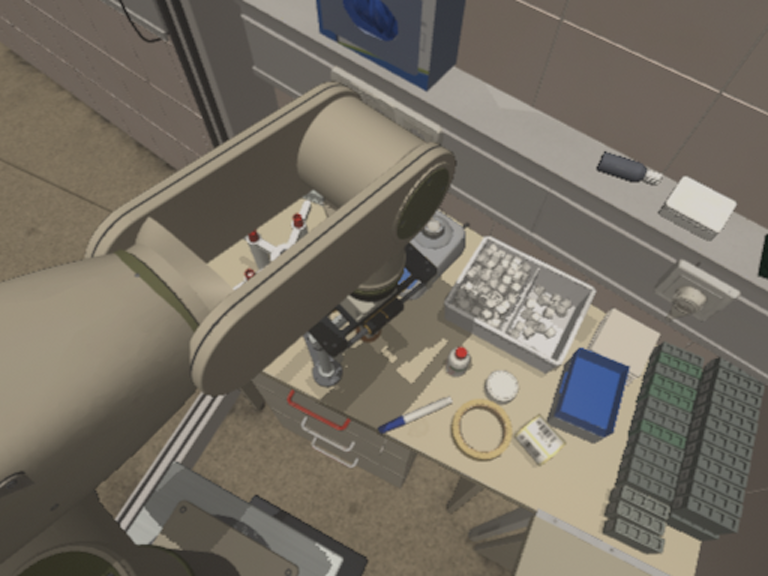

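The gripper is beside the bar, on its −y side. In the side view the funnel is hidden behind the gripper at px (370,310). I'll push the arm round now in steps.

Call:
jog_arm(
  commands=[1,0,-0.006,0,0,1,0,-0.006,0,0,1,0,-0.006,0,0,1,0,-0.006,0,0,1,0.0013,-0.0063,0,-5,1,0.0013,-0.0063,0,-5,1,0.0013,-0.0063,0,-5,1,0.0013,-0.0063,0,-5,1,0.0013,-0.0063,0,-5,1,0.0013,-0.0063,0,-5,1,0,0,0,0],
)

```text
t: 16.95
tool_pos: [0.466, -0.0004, 0.1585]
orientation: [-3.132, -0.241, -0.001]
force: [-0.0, 0.2, 0.3]
opening: 0.0001
```

```bash
python3 - <<'E'
from st import *
s=st((.392,.007)); 
M=R.from_rotvec(s["orientation"]).as_matrix();d=s["tool_pos"][:2]-[.392,.007];print('a,m',d@M[:2,0],d@M[:2,1])
for c in("top","side"):
    snap(c,c+"7",1.5)
a=cv2.imread("pics/top7.png")[150:400,150:500];b=cv2.imread("pics/side7.png")[150:400,150:500]
cv2.imwrite("pics/ts7.png",cv2.resize(np.hstack([a,b]),None,fx=1.14,fy=1.14))
E
```

```text
t 16.95 p [ 4.660e-01 -4.000e-04  1.585e-01] yaw 8.81 zax [ 0.  0. -1.] F [-0.   0.2  0.3] open 0.0001 q [-0.11 -0.2   1.93  0.    1.42 -0.26]
  rel C: r 0.0744 ang -5.7
a,m 0.07198290640702869 0.01865352229166295
```

View pics/ts7.png

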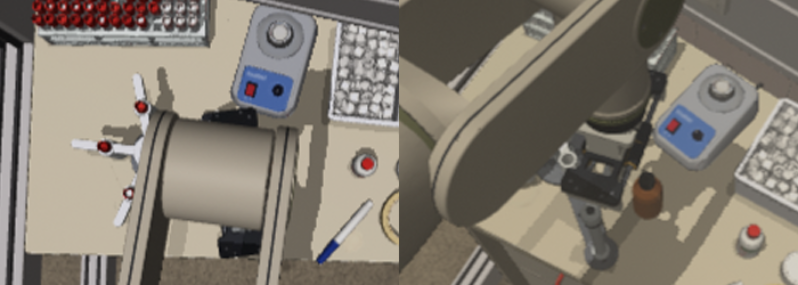

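The arm follows the push, and the bottle is untouched at px (648,190). I'll continue 35°, and then go in fine steps to the stop.

Call:
jog_arm(
  commands=[1,0.0013,-0.0063,0,-5,1,0.0013,-0.0063,0,-5,1,0.0013,-0.0063,0,-5,1,0.0013,-0.0063,0,-5,1,0.0013,-0.0063,0,-5,1,0.0013,-0.0063,0,-5,1,0.0013,-0.0063,0,-5,1,0,0,0,0],
)

```text
t: 17.72
tool_pos: [0.4563, 0.0423, 0.1582]
orientation: [-2.917, -1.167, -0.0]
force: [0.0, -0.5, 0.5]
opening: 0.0005
```

```bash
cat >> st.py <<'E'
def am():
    s=st((.392,.007)); 
    M=R.from_rotvec(s["orientation"]).as_matrix();d=s["tool_pos"][:2]-[.392,.007];print('a,m',d@M[:2,0],d@M[:2,1],'F tool',(M.T@s["force"]).round(1))
E
python3 -c "
from st import *
am()"
```

```text
t 17.72 p [0.4563 0.0423 0.1582] yaw 43.62 zax [ 0.  0. -1.] F [ 0.  -0.5  0.5] open 0.0005 q [-0.02 -0.23  1.94  0.    1.42 -0.78]
  rel C: r 0.0733 ang 28.8
a,m 0.07087823798736531 0.018782983966004578 F tool [-0.3  0.4 -0.5]
```

Call:
jog_arm(
  commands=[1,0.0004,-0.0019,0,-1.5,1,0.0004,-0.0019,0,-1.5,1,0,0,0,0],
)

```text
t: 17.97
tool_pos: [0.4545, 0.0452, 0.1583]
orientation: [2.886, 1.24, 0.001]
force: [0.9, -0.5, -0.4]
opening: 0.0003
```

```bash
python3 -c "
from st import *
am()"
```

```text
t 17.97 p [0.4545 0.0452 0.1583] yaw 46.51 zax [ 0.  0. -1.] F [ 0.9 -0.5 -0.4] open 0.0003 q [-0.01 -0.23  1.95  0.    1.42 -0.83]
  rel C: r 0.0733 ang 31.4
a,m 0.07073529284994522 0.01909762762524616 F tool [0.2 1.  0.4]
```

Call:
jog_arm(
  commands=[1,0.0003,-0.0016,0,-1.3,1,0.0002,-0.0011,0,-0.9,1,0,-0.0005,0,0,1,0,0,0,0],
)

```text
t: 18.3
tool_pos: [0.4525, 0.0478, 0.1583]
orientation: [2.862, 1.295, 0.001]
force: [1.7, -0.5, 0.3]
opening: 0.0004
```

```bash
python3 -c "
from st import *
am()"
```

```text
t 18.3 p [0.4525 0.0478 0.1583] yaw 48.7 zax [ 0.  0. -1.] F [ 1.7 -0.5  0.3] open 0.0004 q [-0.01 -0.24  1.95  0.    1.42 -0.86]
  rel C: r 0.073 ang 34.0
a,m 0.0705691652959732 0.01849675189797183 F tool [ 0.7  1.6 -0.3]
```

Call:
jog_arm(
  commands=[1,0,-0.0005,0,0,1,0,-0.0005,0,0,1,0,0,0,0],
)

```text
t: 18.55
tool_pos: [0.4518, 0.0484, 0.1583]
orientation: [2.862, 1.296, 0.001]
force: [3.1, 0.2, -0.0]
opening: 0.0005
```

```bash
python3 -c "
from st import *
am()"
```

```text
t 18.55 p [0.4518 0.0484 0.1583] yaw 48.71 zax [ 0.  0. -1.] F [ 3.1  0.2 -0. ] open 0.0005 q [-0.01 -0.24  1.95  0.    1.43 -0.86]
  rel C: r 0.0727 ang 34.7
a,m 0.07056752466399487 0.017565184746608967 F tool [2.2 2.2 0. ]
```

Call:
jog_arm(
  commands=[1,0,-0.0005,0,0,1,0,-0.0005,0,0,1,0,-0.0005,0,0,1,0,0,0,0],
)

```text
t: 18.88
tool_pos: [0.4515, 0.0486, 0.1583]
orientation: [2.86, 1.294, 0.003]
force: [7.3, -4.4, -3.4]
opening: 0.0003
```

```bash
python3 -c "
from st import *
am()"
```

```text
t 18.88 p [0.4515 0.0486 0.1583] yaw 48.7 zax [ 0.002 -0.001 -1.   ] F [ 7.3 -4.4 -3.4] open 0.0003 q [-0.   -0.24  1.96 -0.    1.42 -0.85]
  rel C: r 0.0726 ang 35.0
a,m 0.07055564436258133 0.01724489821304794 F tool [1.6 8.4 3.4]
```

The force has risen to 8.4 N with no further travel, so the arm appears to be at its stop. I'll press 1 mm more to confirm, then back off and lift away.

Call:
jog_arm(
  commands=[1,0,-0.0005,0,0,1,0,-0.0005,0,0,1,0,0,0,0],
)

```text
t: 19.13
tool_pos: [0.4514, 0.0487, 0.1584]
orientation: [2.859, 1.293, 0.004]
force: [11.7, -6.6, -5.7]
opening: 0.0005
```

```bash
python3 -c "
from st import *
am()"
```

```text
t 19.13 p [0.4514 0.0487 0.1584] yaw 48.69 zax [ 0.004 -0.002 -1.   ] F [11.7 -6.6 -5.7] open 0.0005 q [-0.   -0.24  1.96 -0.    1.42 -0.85]
  rel C: r 0.0726 ang 35.1
a,m 0.07057571219346982 0.01711363298228834 F tool [ 2.8 13.2  5.7]
```

Call:
jog_arm(
  commands=[1,0,0.004,0,0,1,0,0.006,0,0,1,0,0.01,0,0,1,0,0,-0.03,0,1,0,0,-0.03,0,1,0,0,-0.02,0,1,-0.0295,0.0157,0,0,1,-0.0295,0.0157,0,0,1,-0.0295,0.0157,0,0,1,-0.0295,0.0157,0,0,1,-0.0295,0.0157,0,0,1,-0.0295,0.0157,0,0,1,-0.0295,0.0157,0,0,1,0,0,0,0,1,0,0,0,0],
)

```text
t: 20.38
tool_pos: [0.4105, -0.1924, 0.2378]
orientation: [-2.863, -1.29, 0.001]
force: [0.1, 0.1, 0.5]
opening: 0.0006
```

```bash
python3 - <<'E'
from st import *
import fit,ang
st()
pic=robot.read_camera("top");im=pic["img"]
ang.angles(pic)
x0,y0,w,h=140,140,125,115
s=6
big=cv2.resize(im[y0:y0+h,x0:x0+w],None,fx=s,fy=s,interpolation=cv2.INTER_CUBIC)
def draw(p,c):
    u,v=proj(pic,p);cv2.drawMarker(big,(int((u-x0+.5)*s),int((v-y0+.5)*s)),c,cv2.MARKER_CROSS,14,1)
C=np.array([.5132,.1476]);P=np.array([.392,.007])
draw([*C,.12],(0,200,0));draw([*P,.172],(0,200,0))
e=(C-P)/np.hypot(*(P-C))
draw([*(P+.115*e),.173],(0,0,255));draw([*(C-.125*e),.12],(0,0,255));draw([*(C-.07*e),.12],(255,0,0))
cv2.imwrite("pics/top8z.png",big)
pts(pic,["funnel","empty_place","bar_point","post_axis","bottle_amber"])
snap("side","side8",1.5)
E
```

```text
t 20.38 p [ 0.4105 -0.1924  0.2378] yaw 48.5 zax [-0.001  0.001 -1.   ] F [0.1 0.1 0.5] open 0.0006 q [-0.55 -0.28  1.85  0.    1.58 -1.4 ]
  rel C: r 0.3531 ang -106.9
C [0.512  0.1488] spokes [12.0, 84.0, 156.0, -132.0, -60.0] {-132: (1007, -1.3), -60: (819, 0.8), 12: (952, 0.0), 84: (1031, -0.7), 156: (985, 1.2)}
funnel 0.97 px 205 210 xyz [0.4584 0.0942 0.153 ]
empty_place 0.82 px 206 208 xyz [0.4635 0.0977 0.12  ]
bar_point 0.91 px 214 215 xyz [0.444  0.0692 0.164 ]
post_axis 0.83 px 242 238 xyz [ 0.389  -0.0024  0.164 ]
bottle_amber 0.64 px 240 236 xyz [0.387  0.0133 0.    ]
bottle_amber 0.5 px 251 197 xyz [ 0.5006 -0.0157  0.    ]
```

View pics/top8z.png

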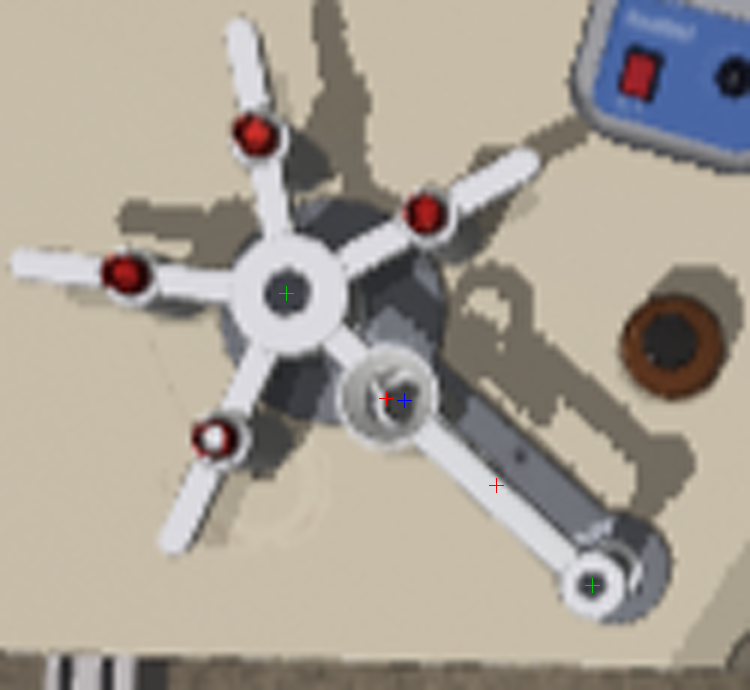

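View pics/side8.png

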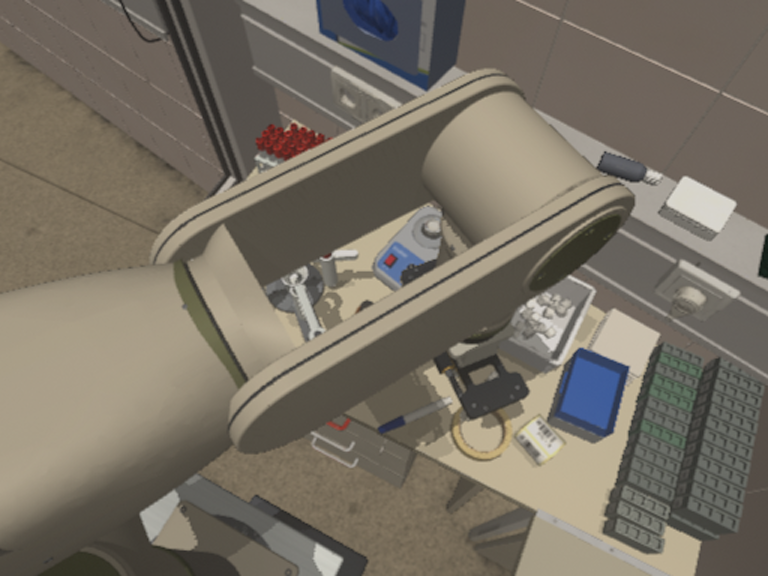

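The top view shows the funnel rim centre at (389,397), and the predicted stop position is (387,398). The sleeve mouth is visible through the funnel. All four caps stand in their sleeves, the amber bottle is where it was, and the gripper is clear of everything. I'm handing the job in.

```bash
python3 -c "
from plant import robot
print(robot.close_job()); print(robot.read_state()['t'])"
```

```text
the job is handed in; nothing more can be done
None
the job is handed in; nothing more can be done
```

The job is handed in: the empty spoke points at the funnel post and the funnel arm is against its stop. It finished at about 21 s of the 64 s allowed.

**What I did**
- **Carousel:** with the gripper shut, I pushed one spoke about 81° clockwise, in two goes with a measurement between them.
- **Funnel arm:** I pushed the bar about 70° counter-clockwise to its stop, pressed lightly to make sure, then backed off and lifted clear.

**Last checks**
- **Spoke angle:** with the view clear, before I pushed the arm, the spoke measured −131.6° against −130.8° for the post. It may have been turned about 0.8° too far, roughly 1 mm at the empty place. The sleeve mouth itself lay within 1 mm of its predicted position.
- **Stop:** the force rose to about 13 N while the fingers barely moved. The rim centre then showed within 1 mm of where it should be at the stop.
- **Surroundings:** in the last top picture all four caps were in their sleeves and the amber bottle had not moved. I saw no change in the other things in the pictures, but I did not measure them again at the end.

**Checks that disagreed**
- **Last spoke fit:** it gave −132.0°, but the arm's white bar then covered the spoke, so I did not rely on it.
- **Post position:** the trained network placed the post a few millimetres to one side of my circle fit. I used the circle fit because it gave the post-to-axis distance almost exactly (185.3 mm against 185 mm).
- **Side camera:** the robot arm was blocking its view at the end, so the final checks rest on the top camera.

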